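# Check the sprung probe guide with the collared gauge rod and present its tip for reading

## Robot

A 6-joint arm with a two-finger parallel gripper is mounted at the origin on the work surface. World frame = base frame: x ahead of the robot, y to its left, z up, the work surface at z = 0. Lengths are in m, angles in rad, forces in N, time in s.
With the tool pointing down it reaches from about 0.35 to 0.85 m from the base axis. Payload 8.1 kg.
Tool frame: the origin (TCP) lies at the very end of the fingers, on their centre line; the grasp point (between the pads) lies 19 mm behind it; z points along the fingers, y is the line along which they close (so a half turn about z gives the same grasp; the last joint's range is limited). The gripper opens to 93 mm and grips with 3 to 60 N. Pads are 15 mm wide; open, the fingers measure 128 mm over their backs; the gripper's body (75 mm by 188 mm) begins 65 mm behind the grasp point.
Start: joints at [1.163, 0.13, 1.488, -0, 1.523, -0.085], TCP at [0.19, 0.569, 0.219] pointing down, gripper open.
Joint ranges: [-2.96, 2.96], [-0.89, 2.26], [0.02, 2.5], [-1.34, 4.48], [0, 2.73], [-2.66, 2.66]. Speed limits (rad/s): [2.39, 2.39, 2.79, 3.14, 3.14, 3.14].

## Interface

Orientations are given as a rotation vector (axis times angle).
In Python, from plant import robot gives the robot as it stands. The module is installed in compiled form; this text tells all that it offers.
- The arm moves only by the tool play_rows, never from a script. Its argument "increments" is text: rows parted by semicolons, each of 5 numbers parted by spaces: the shift along the tool's x, y, z in mm, then the turn about the tool's z in degrees, then the closure, from -1 (fully open) to 1 (shut). In form: dx dy dz yaw claw; .... A call has 1 to 20 rows; each row is the pose to reach, as a shift and turn from the pose commanded when the call began, along the tool's axes at that moment; what a row does not reach only later rows make up. A row lasts 1/10 s, in which the tool goes at most 50 mm and 8.59 degrees, less where a joint would pass 70% of its speed; a pose out of reach is approached as far as the arm can. A call with a gripper value outside its range is refused whole. The fingers move at their own pace and stop on an object; "force" is the grip in N (left out, the last holds). Time passes only in rows, so rows that repeat a pose let the fingers close. It gives the time, the measured TCP pose, the force, the opening and the grip force at its end, in the units of the state.
- robot.read_state(): the state, without advancing time (a new reading comes with each control period).
- robot.read_camera(name): name is "side" or "top" or "wrist"; returns the picture (480x640x3 uint8, blue, green, red); there is no depth.
- robot.calibration(name): a dict with "vertical_fov" (degrees; the focal length in pixels is half the picture's height over the tangent of half this angle, whatever the lens; pixels are square), "cx", "cy" (the principal point, pixels), "D" ([k1, k2, p1, p2, k3] as OpenCV has them; the pictures are not rectified), "rvec" (rotation vector, rad) and "tvec" (3), from world to camera coordinates, as OpenCV has them. Camera axes: x right, y down, z forward; pixel columns grow to the right and rows downward; lengths in m; the calibration is good to about 2 mm. A picture is of the moment at which its call begins: read the wrist's pose just before it. calibration takes no time and is no camera call; for the wrist camera it gives the pose at the moment of the call.
- robot.close_job(): hands the job in; it is judged then, once.
Trained networks look in the newest picture that a camera, given by its name, has taken for a name from the list of things; names that differ only in an ending like _2 or _b are one class to them, and where a whole thing is asked for, a point or a joint stands for the part that bears it (a point fixed in the world has none). Each returns a list of dicts, best first, with "conf" (0 to 1); they miss things now and then, are a little off and sometimes report something else, mostly with a low value. They report only what shows in the picture. A call takes as long as a camera call. They do not tell look-alikes from the thing itself.
- robot.recognise(camera, query): "centre" ([x, y, z] in m, in world coordinates, good to about 4 mm: the middle of the surface that is visible of it).
- robot.regions_of(camera, query): "pixels" (480x640 bool, what is visible of it).
- robot.landmark_of(camera, query): "centre" ([x, y, z] in m, in world coordinates, good to about 4 mm: a listed point, or the origin of a listed thing).
The state is a dict: "t": time; "q": joint angles; "dq": joint speeds; "joint_torque": joint torques, N m; "tool_pos": TCP position; "orientation": TCP orientation; "force": force on the tool from outside, world axes, zero at the start; "wrist_torque": the same for the moment, N m; "opening": finger opening in m; "gripper_force": force on a finger pad.
Only numpy, scipy, OpenCV 4.12 (cv2) and the standard library are available. Lean on these libraries where they do the work, as an engineer would, in place of code of your own. Each camera call takes 0.05 s, during which the arm holds its last target. There are 200 camera calls.

## Task

Lift the collared gauge rod off its rest, slide it into the inclined guide tube until its collar stops on the tube's mouth, pressing only gently because the tube is sprung and delicate (15 N at the very most), then draw it right out again. Finish holding the rod in the gripper, still and level, with its tip about 10 cm above the middle of the white tile for reading; do not put it down or let go, and leave the other things on the bench where they are.

Things in the scene. Friction and masses are not known exactly. Their poses are not given: they have to be found in the camera images.
- gauge_rod: Round steel gauge rod, 196 mm long, about 0.12 kg, level on its rest at the start. Origin on its axis at the grip point; +x along the axis to the tip. Dark ribbed handle, diameter 16 mm, x = -60 to 50 mm; collar, diameter 26, x = 50 to 56; thin shaft, diameter 9, x = 56 to 136, the last 6 mm tapered to diameter 5. Its roll about x does not matter.
- rod_tip (a point): Centre of the rod's tip, 136 mm from the rod's origin along its +x; axes as the rod's.
- collar_face (a point): Centre of the collar's face towards the tip, 56 mm from the rod's origin along its +x; axes as the rod's.
- rest: Fixed rest: plate 200 x 50 x 8 mm with two forked posts, rod's axis 55 mm above the table. Origin on the table under its centre. The rod lies with its tip to the rest's -x, its origin over x = 38 mm. Posts (12 mm thick) at x = 88 (35 wide, under the handle's end) and x = -66 (30 wide, under the shaft); prongs end 4 mm above the rod's axis. The handle between is free; the rod lifts straight up.
- bracket: Fixed white bracket of the guide tube, 140 mm long, 100 wide, 110 high. Origin on the table vertically below the tube's mouth. It extends from there to its -x; the mouth faces its +x and upward, the tube lying in its x-z plane between two cheeks 88 mm high, with a 110 mm high block at the rear (x = -102 to -138 mm).
- tube_mouth (a point): Centre of the guide tube's mouth, 125 mm above the table, moving with the tube. +z is the tube's axis, pointing out of the mouth, 40 degrees above the horizontal towards the bracket's +x; the rod goes in along -z. Steel tube, outer diameter 32 mm, bore 14, 100 long; the rod's 80 mm shaft does not reach its lower end.
- guide_tube (a joint): Slide of the sprung guide tube along its axis, in m: 0 as it stands, growing as the collar pushes the tube in, stop at 0.012. It begins to yield at about 1.5 N and needs about 7 N at the stop (450 N/m); it springs back by itself.
- tile: White ceramic reading tile fixed on the table, 100 x 100 mm, 8 mm thick. Origin at the centre of its underside, on the table; z up.
- vial_a: Small jar, diameter 25 mm, 42 mm high, loose bystander. Origin at the centre of its underside.
- vial_b: Small jar, diameter 25 mm, 42 mm high, loose bystander. Origin at the centre of its underside.
- slide_box: Small blue box, 80 x 32 x 30 mm high, loose bystander. Origin at the centre of its underside.
- block_tray: White divided tray, 100 x 70 x 22 mm high, loose bystander. Origin at the centre of its underside.
- wash_bottle: White bottle, diameter 66 mm, 170 mm high, loose bystander near the table's far edge. Origin at the centre of its underside.
- paper_roll: Paper roll standing on end, diameter 104 mm, 100 mm high, loose bystander. Origin at the centre of its underside.
- marker: Marker pen, 120 x 12 x 12 mm, lying at the table's far edge, loose bystander. Origin at the centre of its underside, its x along the pen.
Things that resemble listed ones, but are neither listed nor needed, are in the scene too. There is more than one size of the gauge_rod; the one meant has the size given above. What is shaped like the rest but purple is not meant.

How it is judged:
By the outcome, as a careful person would: the job done as asked, in the order asked, and still so for the second after the job is handed in, while the arm keeps its last pose, push and grip.
It also fails if it takes over 64 s, if anything falls off the work surface, if the arm or the gripper's body presses on something with over 40 N, if the wrist force passes 120 N, or if a joint passes its speed limit or range.

## Working session

There is one attempt and no reset: what is moved stays moved. The work goes in short steps, Python scripts to look and compute and a tool call to move; the robot and the scene stay as the last step left them, time stands still between calls to the robot, and variables do not carry over. Pictures are saved under pics/ and viewed, at most 10 in all, crops included, and the job is handed in when it is done.

Besides the shell and the picture viewer there is one more tool, called by a JSON object that holds its "name" and its "arguments", one argument or row to a line. play_rows: Moves the arm, as the interface text tells. Its arguments: {"type":"object","properties":{"increments":{"type":"string"},"force":{"type":"number"}},"required":["increments"]}

```bash
mkdir -p pics; cat > h.py <<'E'
import numpy as np, cv2
from plant import robot
from scipy.spatial.transform import Rotation as R
def cal(n):
    c=robot.calibration(n); f=240/np.tan(np.radians(c["vertical_fov"])/2)
    return np.array([[f,0,c["cx"]],[0,f,c["cy"]],[0,0,1]]),np.array(c["D"],float),np.array(c["rvec"],float),np.array(c["tvec"],float)
def proj(c,P): return cv2.projectPoints(np.array(P,float).reshape(-1,3),c[2],c[3],c[0],c[1])[0].reshape(-1,2)
def ray(c,uv):
    n=cv2.undistortPoints(np.array(uv,float).reshape(-1,1,2),c[0],c[1]).reshape(-1,2)
    Rm=cv2.Rodrigues(c[2])[0]; d=np.c_[n,np.ones(len(n))]@Rm; return -Rm.T@c[3],d
def onz(c,uv,z):
    o,d=ray(c,uv); return o+d*((z-o[2])/d[:,2])[:,None]
def snap(n,fn):
    im=robot.read_camera(n); cv2.imwrite("pics/"+fn,im); return im
E
python3 - <<'E'
from h import *
s=robot.read_state(); print(s["t"],s["tool_pos"],s["orientation"],s["opening"])
for cam in("top","side"):
    snap(cam,cam+"0.png"); print(cam, cal(cam)[0][0,0])
    for q in["gauge_rod","rod_tip","collar_face","rest","bracket","tube_mouth","tile"]:
        for r in robot.landmark_of(cam,q): print(q,round(r["conf"],2),np.round(r["centre"],3))
print(robot.read_state()["t"])
E
```

```text
0.0 [0.19007948 0.56846828 0.2175745 ] [-5.04769432e-01 -3.10031451e+00  2.89197466e-03] 0.0929672705514348
top 586.6339893687289
gauge_rod 0.73 [0.248 0.304 0.013]
gauge_rod 0.72 [0.416 0.396 0.008]
gauge_rod 0.69 [0.571 0.273 0.056]
gauge_rod 0.33 [ 0.796  0.001 -0.002]
rod_tip 0.88 [0.18  0.124 0.019]
rod_tip 0.7 [ 0.707 -0.101 -0.004]
rod_tip 0.68 [0.435 0.272 0.058]
rod_tip 0.61 [0.47  0.487 0.01 ]
rod_tip 0.32 [0.761 0.246 0.004]
rod_tip 0.24 [ 0.53   0.269 -0.003]
collar_face 0.81 [0.215 0.229 0.018]
collar_face 0.71 [0.443 0.434 0.009]
collar_face 0.61 [0.51  0.27  0.055]
rest 0.93 [ 0.266 -0.211  0.001]
rest 0.65 [0.514 0.27  0.056]
rest 0.58 [0.524 0.268 0.001]
rest 0.52 [0.573 0.273 0.056]
bracket 0.8 [ 0.507 -0.011 -0.001]
tube_mouth 0.64 [ 0.505 -0.016  0.125]
tube_mouth 0.33 [ 0.799  0.002 -0.004]
tile 0.74 [ 0.488 -0.258 -0.002]
side 449.60085610521514
gauge_rod 0.92 [0.246 0.305 0.008]
gauge_rod 0.64 [0.414 0.4   0.008]
rod_tip 0.69 [0.176 0.122 0.026]
rod_tip 0.6 [0.433 0.274 0.059]
rod_tip 0.55 [0.468 0.486 0.015]
rod_tip 0.15 [0.53  0.272 0.002]
collar_face 0.88 [0.511 0.272 0.055]
collar_face 0.72 [0.44  0.434 0.011]
collar_face 0.65 [0.216 0.225 0.019]
collar_face 0.5 [ 0.694  0.134 -0.   ]
rest 0.94 [0.53  0.271 0.003]
rest 0.57 [ 0.268 -0.214 -0.004]
rest 0.29 [0.801 0.    0.001]
bracket 0.83 [ 0.506 -0.011  0.003]
tube_mouth 0.83 [ 0.508 -0.012  0.126]
tile 0.77 [ 0.486 -0.26   0.001]
0.8
```

View pics/top0.png

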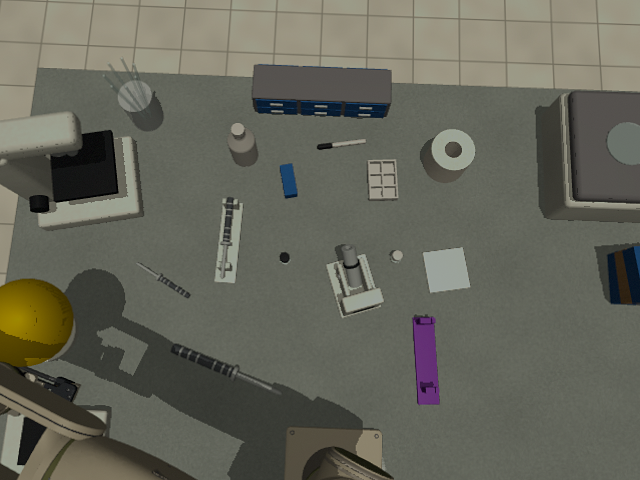

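View pics/side0.png

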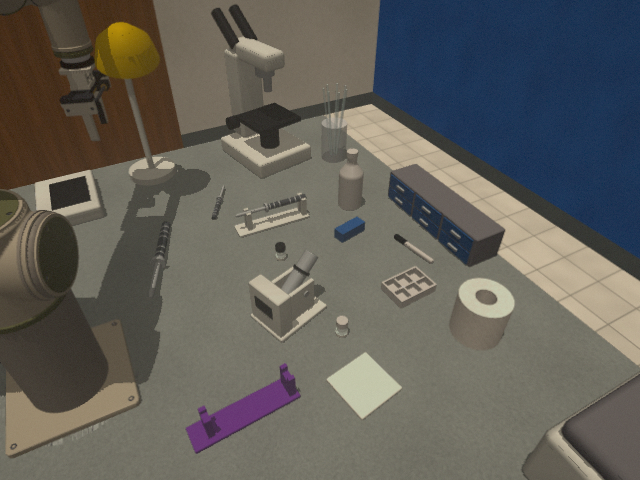

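The top view shows the white rest with the rod (tip at about (222,275), handle's end at (230,203)), the bracket with the tube mouth at (348,250) facing up-picture, the tile at (446,270), and the purple look-alike rest at (426,360). The side view agrees, with the rod level on the white rest at about (272,207).

```bash
python3 - <<'E'
from h import *
for cam in("top","side"):
    robot.read_camera(cam)
    c=cal(cam)
    for q,z,near in[("gauge_rod",.055,(.57,.27)),("rest",.008,(.53,.27)),("guide_tube",.1,(.5,-.01)),("bracket",.0,(.46,-.01)),("tile",.008,(.49,-.26)),]:
        for r in robot.regions_of(cam,q):
            v,u=np.nonzero(r["pixels"]); P=onz(c,np.c_[u,v],z)[:,:2]; m=P.mean(0)
            if np.hypot(*(m-near))>.08: continue
            rect=cv2.minAreaRect((P*1000).astype(np.float32)); w,V=np.linalg.eigh(np.cov(P.T)); a=V[:,1]*np.sign(V[0,1])
            print(cam,q,round(r["conf"],2),len(u),np.round(m,4),"rect",np.round(rect[0],1),np.round(rect[1],1),round(rect[2],1),"pca",round(np.degrees(np.arctan2(a[1],a[0])),1))
            np.save(f"{cam}_{q}.npy",r["pixels"]); break
    for q in["wash_bottle","vial_a","slide_box","tube_mouth","collar_face","gauge_rod"]:
        for r in robot.landmark_of(cam,q)[:3]: print(cam,q,round(r["conf"],2),np.round(r["centre"],3))
print(robot.read_state()["t"])
E
```

```text
top gauge_rod 0.77 439 [0.543  0.2684] rect [534.2 269.4] [193.6  21.5] 0.0 pca -1.7
top rest 0.93 1306 [0.5279 0.2662] rect [535.2 268.8] [ 52.6 209.5] 88.4 pca -2.1
top guide_tube 0.92 630 [ 0.4701 -0.0256] rect [469.9 -25.2] [100.3  37.6] 9.8 pca 13.1
top bracket 0.95 2632 [ 0.4444 -0.0381] rect [456.4 -36.7] [170.6 113.2] 19.0 pca 17.4
top tile 0.78 1699 [ 0.4847 -0.2597] rect [ 485. -260.] [103.4 101.2] 9.4 pca -27.0
top wash_bottle 0.8 [ 0.762  0.247 -0.001]
top wash_bottle 0.5 [ 0.506 -0.008 -0.002]
top vial_a 0.45 [ 0.494  0.131 -0.004]
top vial_a 0.41 [ 0.509 -0.131 -0.   ]
top vial_a 0.26 [0.571 0.272 0.055]
top slide_box 0.9 [0.689 0.133 0.003]
top tube_mouth 0.77 [ 0.503 -0.012  0.125]
top collar_face 0.73 [0.215 0.228 0.021]
top collar_face 0.58 [0.511 0.269 0.053]
top collar_face 0.53 [0.441 0.432 0.01 ]
top gauge_rod 0.84 [0.57  0.27  0.056]
top gauge_rod 0.64 [0.416 0.396 0.008]
top gauge_rod 0.58 [0.246 0.304 0.012]
side gauge_rod 0.56 320 [0.5378 0.2693] rect [532.2 270.3] [191.2  34.9] 1.4 pca -1.5
side rest 0.97 1047 [0.5296 0.2677] rect [537.  278.8] [115.3 209.1] 77.3 pca -0.5
side guide_tube 0.87 712 [ 0.4703 -0.0279] rect [472.4 -27.7] [132.3  41.1] 44.3 pca 40.4
side bracket 0.65 3994 [0.4487 0.0022] rect [474.8  19.4] [237.6 183.3] 17.4 pca 51.4
side tile 0.85 2666 [ 0.4824 -0.2639] rect [ 483.5 -262.1] [101.4 100.7] 9.9 pca -22.9
side wash_bottle 0.97 [0.764 0.243 0.002]
side vial_a 0.63 [ 0.494  0.134 -0.002]
side vial_a 0.57 [ 0.505 -0.137 -0.002]
side vial_a 0.54 [ 0.506 -0.01   0.001]
side slide_box 0.66 [ 0.693  0.133 -0.001]
side slide_box 0.32 [ 0.508 -0.014  0.124]
side tube_mouth 0.86 [ 0.51  -0.016  0.123]
side collar_face 0.88 [0.218 0.228 0.016]
side collar_face 0.65 [0.44  0.435 0.009]
side gauge_rod 0.73 [0.417 0.397 0.007]
side gauge_rod 0.67 [0.572 0.27  0.054]
side gauge_rod 0.58 [0.248 0.306 0.01 ]
2.0
```

```bash
cat > fit.py <<'E'
from h import *
from scipy.optimize import minimize
th=np.radians(40)
def box(x0,x1,w,z0,z1): return np.array([[x,y,z] for x in(x0,x1) for y in(-w/2,w/2) for z in(z0,z1)])
a=np.array([np.cos(th),0,np.sin(th)]); e1=np.array([0,1,0]); e2=np.cross(a,e1); ph=np.linspace(0,2*np.pi,24)
tube=np.concatenate([[np.array([0,0,.125])-a*s+.016*(np.cos(p)*e1+np.sin(p)*e2) for p in ph] for s in(0,.1)])
cams={n:cal(n) for n in("top","side")}
def sil(c,parts,p):
    Rz=R.from_euler("z",p[2]).as_matrix(); S=4; im=np.zeros((480*S,640*S),np.uint8)
    for P in parts:
        uv=proj(c,P@Rz.T+[p[0],p[1],0]); h=cv2.convexHull((uv*S).astype(np.float32)); cv2.fillConvexPoly(im,h.astype(np.int32),1)
    return cv2.resize(im.astype(np.float32),(640,480),interpolation=cv2.INTER_AREA)
def cost(p,which,show=False):
    tot=0
    for n in which:
        c=cams[n]; m=np.load(f"{n}_guide_tube.npy"); b=np.load(f"{n}_bracket.npy")
        s=sil(c,[tube],p)
        U=np.maximum(sil(c,[box(-.14,0,.1,0,.006),box(-.138,-.102,.1,0,.11)],p),s)
        tot+=s[b&~m].sum()*0+ (m*(1-s)).sum() + (1-(m|b))[...].astype(float).ravel()@s.ravel()
        tot+=np.abs(U-(m|b))[:].sum()*.5
    return tot
for w in(("top",),("side",),("top","side")):
    best=min((minimize(cost,[.506,-.013,t],args=(w,),method="Nelder-Mead",options=dict(initial_simplex=[[.506,-.013,t],[.51,-.013,t],[.506,-.009,t],[.506,-.013,t+.08]],xatol=1e-4,fatol=1)) for t in(.1,.3)),key=lambda r:r.fun)
    print(w,best.fun,np.round(best.x[:2],4),np.degrees(best.x[2]))
E
python3 fit.py
```

```text
('top',) 112.125 [ 0.5052 -0.015 ] 18.502954639631465
('side',) 293.53125 [ 0.5074 -0.0146] 17.991981442061096
('top', 'side') 420.0 [ 0.5064 -0.0153] 18.132829115474408
```

{"name": "play_rows", "arguments": {
  "increments": "0 0 0 0 -1"
}}

```text
t: 2.1
tool_pos: [0.1903, 0.569, 0.2186]
orientation: [-0.505, -3.101, 0.0]
force: [-0.5, 1.1, -0.7]
opening: 0.0932
gripper_force: 0.0
```

{"name": "play_rows", "arguments": {
  "increments": "-10 -3 0 0 -1;-35 -11 0 -1 -1;-70 -22 0 -2 -1;-110 -35 0 -4 -1;-150 -48 0 -5 -1;-190 -61 0 -7 -1;-230 -74 0 -8 -1;-270 -87 0 -10 -1;-310 -100 0 -11 -1;-350 -112 10 -13 -1;-385 -124 20 -14 -1;-415 -133 30 -15 -1;-440 -141 40 -16 -1;-460 -148 50 -16.9 -1;-473 -152 60 -16.9 -1;-481 -154 69 -16.9 -1;-481 -154 69 -16.9 -1;-481 -154 69 -16.9 -1"
}}

```text
t: 3.9
tool_pos: [0.597, 0.2708, 0.1495]
orientation: [-0.043, -3.141, -0.0]
force: [0.5, 0.0, 0.4]
opening: 0.0927
gripper_force: 0.0
```

```bash
python3 - <<'E'
from h import *
c=cal("wrist"); im=snap("wrist","w1.png"); s=robot.read_state(); print(s["tool_pos"],s["orientation"])
M=R.from_rotvec(s["orientation"]).as_matrix(); print(M.round(3))
for q in["gauge_rod","collar_face"]:
    for r in robot.landmark_of("wrist",q): print(q,round(r["conf"],2),np.round(r["centre"],3))
for r in robot.regions_of("wrist","gauge_rod"):
    v,u=np.nonzero(r["pixels"]); P=onz(c,np.c_[u,v],.055)[:,:2]; m=P.mean(0)
    rect=cv2.minAreaRect((P*1000).astype(np.float32)); w,V=np.linalg.eigh(np.cov(P.T)); a=V[:,1]*np.sign(V[0,1])
    print(round(r["conf"],2),len(u),np.round(m,4),"rect",np.round(rect[0],1),np.round(rect[1],1),round(rect[2],1),"pca",round(np.degrees(np.arctan2(a[1],a[0])),1))
E
```

```text
[0.59720238 0.27117519 0.15009009] [4.26663544e-02 3.14112003e+00 5.66973304e-04]
[[-1.     0.027  0.   ]
 [ 0.027  1.     0.   ]
 [-0.     0.    -1.   ]]
gauge_rod 0.79 [0.571 0.268 0.056]
collar_face 0.79 [0.513 0.269 0.059]
collar_face 0.79 [0.436 0.431 0.01 ]
0.8 5164 [0.5371 0.2703] rect [534.5 270.5] [ 25.  197.6] 87.5 pca -1.9
0.73 1625 [0.4526 0.4122] rect [453.3 416.3] [91.4 17.9] 69.1 pca 63.2
```

View pics/w1.png

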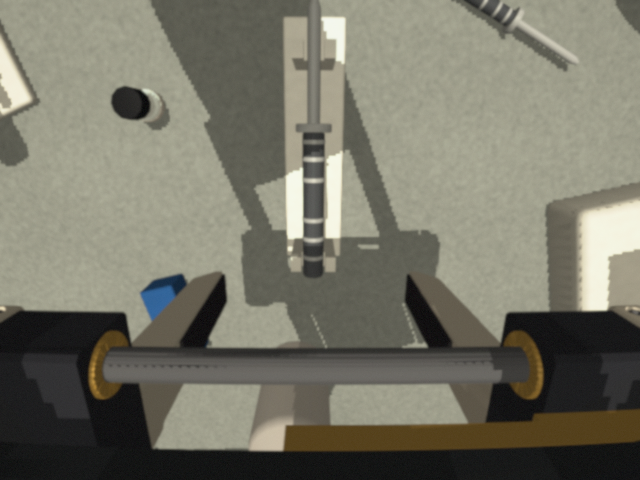

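The wrist view shows the rod (handle bottom at (313,270), collar (313,128)) centred between the fingers (225 and 405), so I descend.

{"name": "play_rows", "arguments": {
  "increments": "0 0 15 0 -1;0 0 35 0 -1;0 0 58 0 -1;0 0 80 0 -1;0 0 97 0 -1;0 0 107 0 -1;0 0 112 0 -1;0 0 113 0 -1;0 0 113 0 0;0 0 113 0 1;0 0 113 0 1;0 0 113 0 1;0 0 113 0 1;0 0 113 0 1;0 0 113 0 1;0 0 113 0 1;0 0 113 0 1",
  "force": 3
}}

```text
t: 5.8
tool_pos: [0.5976, 0.2704, 0.0366]
orientation: [-0.044, -3.141, 0.0]
force: [0.0, -0.7, -0.6]
opening: 0.0257
gripper_force: 0.0
```

{"name": "play_rows", "arguments": {
  "increments": "0 0 0 0 1;0 0 0 0 1;0 0 0 0 1;0 0 0 0 1;0 0 0 0 1",
  "force": 3
}}

```text
t: 6.3
tool_pos: [0.5976, 0.2703, 0.0366]
orientation: [-0.044, -3.141, 0.0]
force: [0.7, -1.2, 0.4]
opening: 0.0156
gripper_force: 3.0
```

{"name": "play_rows", "arguments": {
  "increments": "0 0 -4 0 1;0 0 -9 0 1;1 0 -14 0 1;2 0 -20 0 1;3 0 -26 0 1;4 0 -32 0 1;6 0 -38 0 1;7 0 -43 0 1;8 0 -45 0 1;8 0 -45 0 1"
}}

```text
t: 7.3
tool_pos: [0.5898, 0.2707, 0.0821]
orientation: [0.044, 3.141, 0.0]
force: [-0.2, 0.9, -0.3]
opening: 0.0157
gripper_force: 3.0
```

```bash
python3 - <<'E'
from h import *
im=snap("side","s2.png"); cv2.imwrite("pics/s2c.png",cv2.resize(im[130:270,170:370],None,fx=4,fy=4,interpolation=cv2.INTER_CUBIC))
for q in["rod_tip","collar_face","gauge_rod"]:
    for r in robot.landmark_of("side",q): print(q,round(r["conf"],2),np.round(r["centre"],3))
E
```

```text
rod_tip 0.97 [0.177 0.125 0.025]
rod_tip 0.66 [0.436 0.276 0.047]
rod_tip 0.48 [0.469 0.485 0.011]
rod_tip 0.25 [ 0.759 -0.253 -0.002]
collar_face 0.68 [0.505 0.273 0.074]
collar_face 0.63 [0.218 0.226 0.017]
collar_face 0.5 [0.438 0.434 0.011]
gauge_rod 0.81 [0.563 0.272 0.09 ]
gauge_rod 0.64 [0.415 0.4   0.01 ]
gauge_rod 0.37 [0.438 0.273 0.047]
```

View pics/s2c.png

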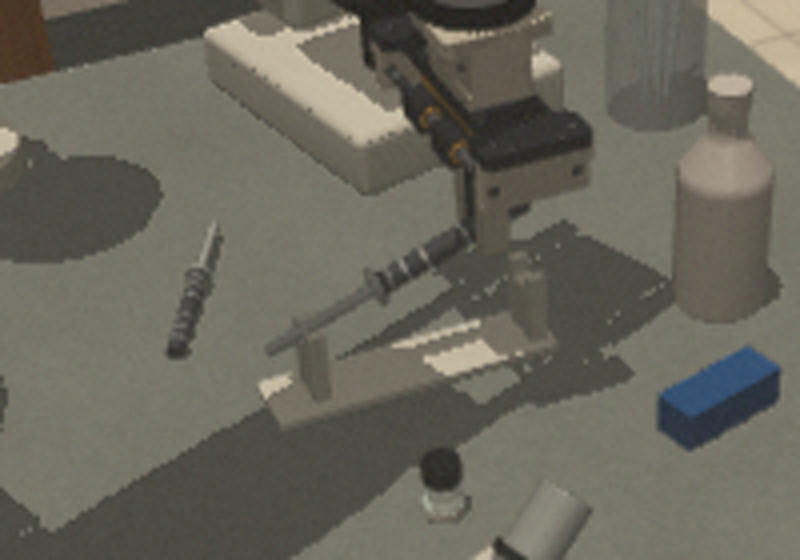

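The rod has pivoted in the light grip with its shaft lying on the front fork (crop (310,325)), as intended. I continue the arc to 40° and then clamp firmly.

{"name": "play_rows", "arguments": {
  "increments": "2 0 -5 0 1;5 0 -11 0 1;8 0 -17 0 1;11 0 -23 0 1;14 0 -28 0 1;17 0 -33 0 1;20 0 -38 0 1;22 0 -42 0 1;23 0 -44 0 1;23 0 -44 0 1;23 0 -44 0 1"
}}

```text
t: 8.6
tool_pos: [0.5666, 0.2712, 0.1255]
orientation: [-0.044, -3.141, 0.0]
force: [0.5, -0.5, -0.7]
opening: 0.016
gripper_force: 3.0
```

{"name": "play_rows", "arguments": {
  "increments": "0 0 0 0 1;0 0 0 0 1;0 0 0 0 1;0 0 -10 0 1;0 0 -30 0 1;0 0 -55 0 1;0 0 -75 0 1;0 0 -88 0 1;0 0 -92 0 1;0 0 -92 0 1;0 0 -92 0 1",
  "force": 30
}}

```text
t: 9.7
tool_pos: [0.5661, 0.2711, 0.2163]
orientation: [-0.044, -3.14, 0.001]
force: [0.5, 0.6, -0.9]
opening: 0.0155
gripper_force: 30.0
```

```bash
cat > rod.py <<'E'
from h import *
from scipy.optimize import least_squares
def measure(cams=("side","top"),near=None):
    s=robot.read_state(); M=R.from_rotvec(s["orientation"]).as_matrix(); g=s["tool_pos"]-M[:,2]*.019
    obs=[]
    for cam in cams:
        robot.read_camera(cam)
        for q,l in(("rod_tip",.136),("collar_face",.056),("gauge_rod",0)):
            for r in robot.landmark_of(cam,q):
                P=np.array(r["centre"])
                if r["conf"]>.3 and np.linalg.norm(P-g)<.3 and P[2]>.02 : obs.append((cam,q,round(r["conf"],2),P.round(4)))
    print("t",s["t"],"grasp",g.round(4),"xtool",M[:,0].round(4),"ytool",M[:,1].round(4)); [print(o) for o in obs]
    return g,M,obs
E
python3 - <<'E'
from rod import *
g,M,obs=measure()
for o in obs:
    d=(o[3]-g)@M; print(o[1],"along",d[0].round(4),"lat",d[1].round(4),"down",d[2].round(4),"angle",np.degrees(np.arctan2(d[2],d[0])).round(1),"dist",np.hypot(d[0],d[2]).round(4))
E
cp h.py h_.py
```

```text
t 9.7 grasp [0.5661 0.2711 0.2353] xtool [-0.9996  0.0278  0.0017] ytool [ 2.780e-02  9.996e-01 -7.000e-04]
('side', 'rod_tip', 0.74, array([0.438 , 0.2772, 0.1299]))
('side', 'collar_face', 0.65, array([0.5007, 0.275 , 0.1817]))
('side', 'gauge_rod', 0.93, array([0.5449, 0.2721, 0.214 ]))
('top', 'collar_face', 0.69, array([0.4994, 0.2727, 0.1812]))
('top', 'gauge_rod', 0.73, array([0.5476, 0.2727, 0.2151]))
rod_tip along 0.1281 lat 0.0026 down 0.1056 angle 39.5 dist 0.166
collar_face along 0.0654 lat 0.0021 down 0.0537 angle 39.4 dist 0.0847
gauge_rod along 0.0212 lat 0.0004 down 0.0214 angle 45.2 dist 0.0301
collar_face along 0.0666 lat -0.0002 down 0.0542 angle 39.1 dist 0.0859
gauge_rod along 0.0185 lat 0.0011 down 0.0203 angle 47.6 dist 0.0274
```

{"name": "play_rows", "arguments": {
  "increments": "-3 -8 -3 0 1;-9 -24 -8 0 1;-17 -46 -13 -2 1;-27 -71 -15 -4 1;-37 -98 -15 -6 1;-47 -126 -15 -9 1;-57 -153 -15 -12 1;-67 -178 -15 -14 1;-75 -200 -15 -16 1;-82 -217 -15 -18 1;-86 -229 -15 -19.5 1;-89 -235 -15 -19.8 1;-89 -237 -15 -19.8 1;-89 -237 -15 -19.8 1;-89 -237 -15 -19.8 1"
}}

```text
t: 11.6
tool_pos: [0.6489, 0.0323, 0.2328]
orientation: [-0.497, 3.102, 0.0]
force: [-0.4, 0.2, -1.5]
opening: 0.0153
gripper_force: 30.0
```

```bash
python3 - <<'E'
from rod import *
g,M,obs=measure()
for o in obs:
    d=(o[3]-g)@M; print(o[1],"along",d[0].round(4),"lat",d[1].round(4),"down",d[2].round(4))
mo=np.array([.5062,-.015,.125]); psi,th=np.radians(18.2),np.radians(40)
a=np.array([np.cos(th)*np.cos(psi),np.cos(th)*np.sin(psi),np.sin(th)])
ims=[]
for cam in("side","top"):
    im=snap(cam,cam+"3.png"); c=cal(cam)
    r=robot.landmark_of(cam,"tube_mouth"); print(cam,[(round(x["conf"],2),np.round(x["centre"],4)) for x in r[:2]])
    u,v=proj(c,mo)[0]; x0,y0=int(u)-50,int(v)-60; k=6
    cr=cv2.resize(im[y0:y0+95,x0:x0+66],None,fx=k,fy=k,interpolation=cv2.INTER_CUBIC)
    p=((proj(c,[mo,mo+a*.03,mo+a*.11,mo+a*.165])-[x0,y0]+.5)*k).astype(int)
    cv2.polylines(cr,[p],False,(0,0,255),1); cv2.circle(cr,tuple(map(int,p[0])),5,(0,255,0),1); ims.append(cr)
cv2.imwrite("pics/i3.png",np.hstack(ims))
E
```

```text
t 11.6 grasp [0.6489 0.0323 0.2518] xtool [-9.499e-01 -3.125e-01 -1.000e-04] ytool [-3.125e-01  9.499e-01  2.000e-04]
('side', 'rod_tip', 0.64, array([ 0.5282, -0.0065,  0.1479]))
('side', 'collar_face', 0.71, array([0.5858, 0.015 , 0.2004]))
('side', 'gauge_rod', 0.58, array([0.6305, 0.0283, 0.229 ]))
('top', 'collar_face', 0.53, array([0.5848, 0.0091, 0.1999]))
('top', 'gauge_rod', 0.8, array([0.6302, 0.0283, 0.2302]))
rod_tip along 0.1268 lat 0.0008 down 0.1039
collar_face along 0.0653 lat 0.0033 down 0.0514
gauge_rod along 0.0187 lat 0.0019 down 0.0228
collar_face along 0.0681 lat -0.002 down 0.0519
gauge_rod along 0.019 lat 0.002 down 0.0216
side [(0.58, array([ 0.5075, -0.0146,  0.1215]))]
top []
```

View pics/i3.png

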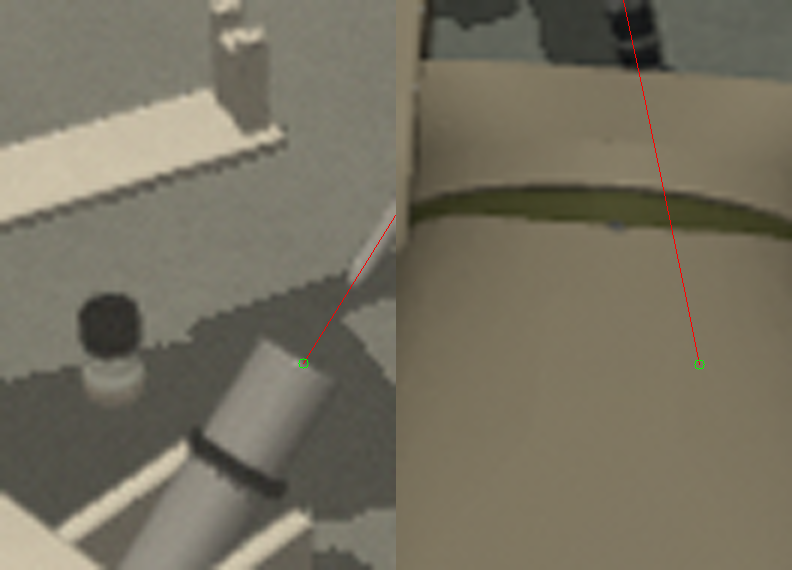

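The side crop shows the projected mouth (303,362) about on the tube's end centre (298,359), with the rod tip on the predicted line at (352,280). The top view is blocked by the arm, so I check with the wrist camera.

```bash
python3 - <<'E'
from rod import *
s=robot.read_state(); M=R.from_rotvec(s["orientation"]).as_matrix(); g=s["tool_pos"]-M[:,2]*.019
mo=np.array([.5062,-.015,.125]); psi,th=np.radians(18.2),np.radians(40)
a=np.array([np.cos(th)*np.cos(psi),np.cos(th)*np.sin(psi),np.sin(th)])
e1=np.array([-np.sin(psi),np.cos(psi),0]); e2=np.cross(a,e1)
c=cal("wrist"); im=snap("wrist","w4.png")
ring=lambda r,s:proj(c,[mo+a*s+r*(np.cos(p)*e1+np.sin(p)*e2) for p in np.linspace(0,2*np.pi,40)])
p=proj(c,mo)[0]; print(p)
for q in("tube_mouth","rod_tip","collar_face"):
    print(q,[(round(x["conf"],2),np.round(x["centre"],4)) for x in robot.landmark_of("wrist",q)[:2]])
x0,y0=max(0,int(p[0])-100),max(0,int(p[1])-75); x0=min(x0,440);k=4
cr=cv2.resize(im[y0:y0+150,x0:x0+200],None,fx=k,fy=k,interpolation=cv2.INTER_CUBIC); print(x0,y0)
T=lambda q:((q-[x0,y0]+.5)*k).astype(int)
for r in(.007,.016): cv2.polylines(cr,[T(ring(r,0))],True,(0,0,255),1)
cv2.polylines(cr,[T(proj(c,[mo-a*.1,mo,mo+a*.03,mo+a*.165]))],False,(0,255,0),1)
cv2.imwrite("pics/w4c.png",cr)
E
```

```text
[316.13051348  23.96909179]
tube_mouth [(0.59, array([ 0.5055, -0.0126,  0.1271]))]
rod_tip [(0.82, array([ 0.5263, -0.0086,  0.1485])), (0.74, array([ 6.910e-01,  1.316e-01, -1.000e-04]))]
collar_face [(0.73, array([0.5903, 0.0092, 0.197 ]))]
216 0
```

View pics/w4c.png

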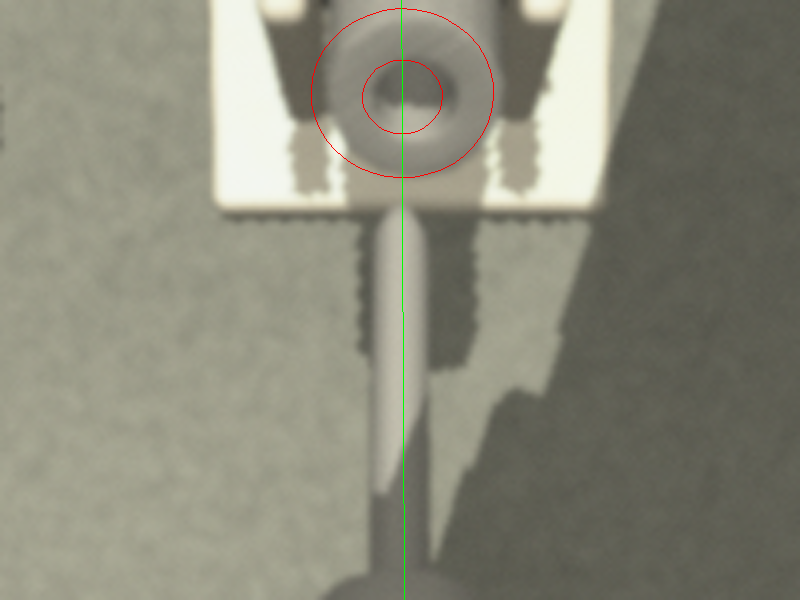

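The wrist crop shows the bore centred at about (416,93) while the rod's tip is at (401,205): the mouth lies ~2.5 mm further along tool +y than modelled, and the heading is square. I correct laterally, lower 2.5 mm and approach 20 mm.

{"name": "play_rows", "arguments": {
  "increments": "0 1 1 0 1;1 2 3 0 1;4 2.5 6 0 1;8 2.5 9.5 0 1;12 2.5 13 0 1;14 2.5 14.5 0 1;15 2.5 15.5 0 1;15 2.5 15.5 0 1;15 2.5 15.5 0 1"
}}

```text
t: 13.3
tool_pos: [0.6341, 0.0295, 0.2174]
orientation: [-0.497, 3.102, -0.0]
force: [0.1, -0.5, -1.3]
opening: 0.0153
gripper_force: 30.0
```

```bash
python3 - <<'E'
from rod import *
s=robot.read_state(); M=R.from_rotvec(s["orientation"]).as_matrix(); g=s["tool_pos"]-M[:,2]*.019; print(s["t"],g.round(4),s["force"].round(1))
mo=np.array([.5054,-.0126,.125]); psi,th=np.radians(18.2),np.radians(40)
a=np.array([np.cos(th)*np.cos(psi),np.cos(th)*np.sin(psi),np.sin(th)])
out=[]
for cam,k in(("side",8),("wrist",4)):
    im=snap(cam,cam+"5.png"); c=cal(cam)
    for q in("tube_mouth","rod_tip","collar_face"):
        print(cam,q,[(round(x["conf"],2),np.round(x["centre"],4)) for x in robot.landmark_of(cam,q)[:1]])
    u,v=proj(c,mo)[0]; w,h=400//k,600//k
    x0,y0=int(u)-w//2+(8 if k==8 else 0),max(0,int(v)-h//2-(10 if k==8 else 0))
    cr=cv2.resize(im[y0:y0+h,x0:x0+w],(400,600),interpolation=cv2.INTER_CUBIC)
    if k==8: cv2.polylines(cr,[((proj(c,[mo-a*.1,mo,mo+a*.1])-[x0,y0]+.5)*k).astype(int)],False,(0,0,255),1)
    out.append(cr)
cv2.imwrite("pics/i5.png",np.hstack(out))
E
```

```text
13.3 [0.6341 0.0295 0.2364] [ 0.1 -0.5 -1.3]
side tube_mouth [(0.83, array([ 0.5076, -0.0145,  0.1221]))]
side rod_tip [(0.7, array([ 0.4911,  0.1314, -0.0007]))]
side collar_face [(0.92, array([0.2166, 0.2291, 0.019 ]))]
wrist tube_mouth [(0.69, array([ 0.5036, -0.0119,  0.1278]))]
wrist rod_tip [(0.94, array([ 0.5144, -0.0112,  0.1326]))]
wrist collar_face [(0.7, array([0.573 , 0.0093, 0.183 ]))]
```

View pics/i5.png

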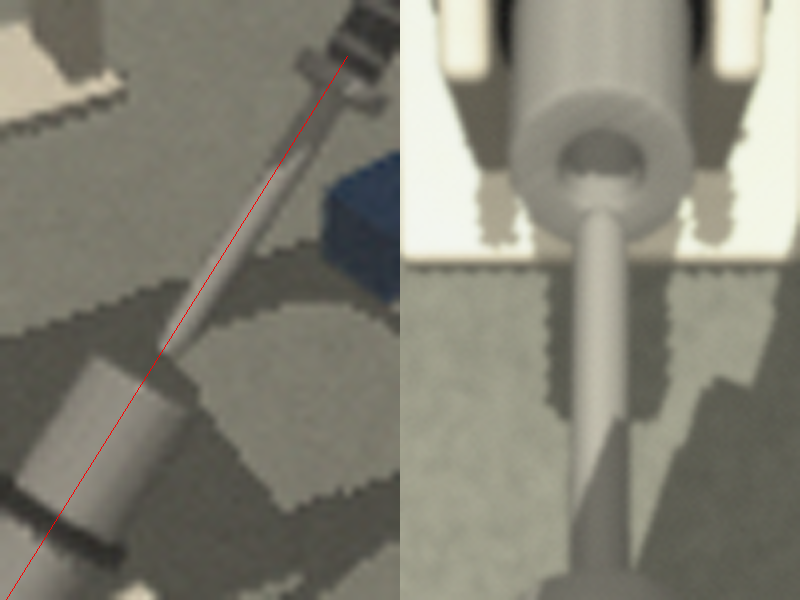

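Both views show the tip about 10 mm outside the mouth and lined up with the bore (wrist: tip 599 vs bore 601; side: tip (168,350) within ~1 mm of the axis line). I go in.

{"name": "play_rows", "arguments": {
  "increments": "1.5 0 0.8 0 1;3.8 0 2.7 0 1;6.1 0 4.6 0 1;8.4 0 6.6 0 1;10.7 0 8.5 0 1;13 0 10.4 0 1;15.3 0 12.4 0 1;17.6 0 14.3 0 1;20 0 16.3 0 1;23 0 18.8 0 1;23 0 18.8 0 1"
}}

```text
t: 14.8
tool_pos: [0.6116, 0.0222, 0.1978]
orientation: [0.497, -3.101, -0.0]
force: [-0.5, -0.2, 0.1]
opening: 0.0148
gripper_force: 30.0
```

{"name": "play_rows", "arguments": {
  "increments": "3 0 2.5 0 1;6 0 5 0 1;9 0 7.6 0 1;12 0 10.1 0 1;15 0 12.6 0 1;18 0 15.1 0 1;21 0 17.6 0 1;24 0 20.1 0 1;26.8 0 22.5 0 1;26.8 0 22.5 0 1"
}}

```text
t: 15.8
tool_pos: [0.5861, 0.0139, 0.1753]
orientation: [0.497, -3.101, -0.0]
force: [-0.5, 0.9, -1.1]
opening: 0.0148
gripper_force: 30.0
```

```bash
python3 - <<'E'
from rod import *
mo=np.array([.5054,-.0126,.125]); psi,th=np.radians(18.2),np.radians(40)
a=np.array([np.cos(th)*np.cos(psi),np.cos(th)*np.sin(psi),np.sin(th)])
out=[]
for cam,k in(("side",8),("wrist",2)):
    im=snap(cam,cam+"6.png"); c=cal(cam)
    for q in("tube_mouth","collar_face"):
        print(cam,q,[(round(x["conf"],2),np.round(x["centre"],4),"out",((x["centre"]-mo)@a).round(4)) for x in robot.landmark_of(cam,q)[:2]])
    u,v=proj(c,mo)[0]; w,h=400//k,600//k
    x0,y0=int(u)-w//2+(8 if k==8 else 0),max(0,int(v)-h//2)
    cr=cv2.resize(im[y0:y0+h,x0:x0+w],(400,600),interpolation=cv2.INTER_CUBIC)
    out.append(cr)
cv2.imwrite("pics/i6.png",np.hstack(out))
s=robot.read_state(); M=R.from_rotvec(s["orientation"]).as_matrix(); g=s["tool_pos"]-M[:,2]*.019
print(s["t"],g.round(4),s["force"].round(1),"grasp from mouth along axis",((g-mo)@a).round(4))
E
```

```text
side tube_mouth [(0.77, array([ 0.5071, -0.0135,  0.1214]), 'out', np.float64(-0.0013)), (0.71, array([0.4958, 0.1337, 0.0005]), 'out', np.float64(-0.052))]
side collar_face [(0.97, array([0.219 , 0.2271, 0.0171]), 'out', np.float64(-0.2204)), (0.78, array([ 0.5214, -0.01  ,  0.1405]), 'out', np.float64(0.0222))]
wrist tube_mouth [(0.59, array([ 0.5064, -0.0126,  0.1273]), 'out', np.float64(0.0022)), (0.5, array([0.4955, 0.1356, 0.0015]), 'out', np.float64(-0.0511))]
wrist collar_face [(0.93, array([ 0.5267, -0.0078,  0.1421]), 'out', np.float64(0.0276))]
16.1 [0.5868 0.014  0.195 ] [ 1.2  0.3 -2.1] grasp from mouth along axis 0.1107
```

View pics/i6.png

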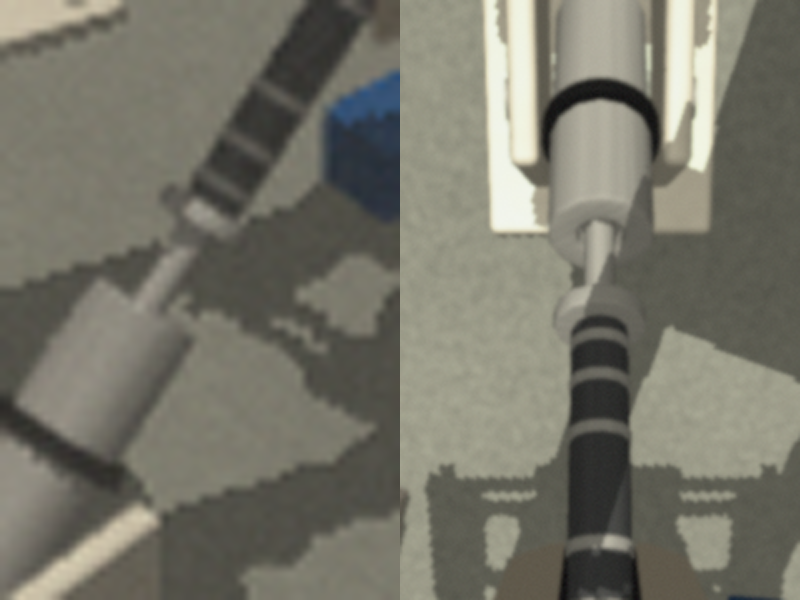

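The collar is now ~25 mm from the mouth in both views, with the shaft well inside the bore and no load. I advance, then take short force-checked steps.

{"name": "play_rows", "arguments": {
  "increments": "2.3 0 1.9 0 1;4.6 0 3.9 0 1;6.9 0 5.8 0 1;9.2 0 7.7 0 1;11.5 0 9.6 0 1;13.8 0 11.6 0 1;15.3 0 12.9 0 1;16.1 0 13.5 0 1;16.1 0 13.5 0 1;16.1 0 13.5 0 1"
}}

```text
t: 17.1
tool_pos: [0.5715, 0.009, 0.1625]
orientation: [-0.497, 3.102, -0.0]
force: [0.1, -0.3, -0.4]
opening: 0.0152
gripper_force: 30.0
```

{"name": "play_rows", "arguments": {
  "increments": "0.8 0 0.6 0 1;1.5 0 1.3 0 1;2.3 0 1.9 0 1;2.3 0 1.9 0 1"
}}

```text
t: 17.5
tool_pos: [0.569, 0.0082, 0.1603]
orientation: [0.497, -3.102, -0.0]
force: [-0.2, 0.6, -1.8]
opening: 0.0152
gripper_force: 30.0
```

{"name": "play_rows", "arguments": {
  "increments": "0.8 0 0.6 0 1;1.5 0 1.3 0 1;1.5 0 1.3 0 1;1.5 0 1.3 0 1"
}}

```text
t: 17.9
tool_pos: [0.568, 0.0078, 0.1594]
orientation: [-0.497, 3.101, -0.0]
force: [0.9, 1.0, 1.1]
opening: 0.015
gripper_force: 30.0
```

{"name": "play_rows", "arguments": {
  "increments": "0.8 0 0.6 0 1;1.5 0 1.3 0 1;1.5 0 1.3 0 1;1.5 0 1.3 0 1"
}}

```text
t: 18.3
tool_pos: [0.5665, 0.0073, 0.158]
orientation: [-0.497, 3.102, -0.0]
force: [1.2, 0.3, 0.4]
opening: 0.0155
gripper_force: 30.0
```

```bash
cat > f.py <<'E'
from rod import *
mo=np.array([.5054,-.0126,.125]); psi,th=np.radians(18.2),np.radians(40)
a=np.array([np.cos(th)*np.cos(psi),np.cos(th)*np.sin(psi),np.sin(th)])
out=[]
F=[]
for cam in("side","wrist","side","wrist"):
    im=robot.read_camera(cam); s=robot.read_state(); F.append(s["force"])
    for q in("tube_mouth","collar_face"):
        print(cam,q,[(np.round(x["centre"],4),"out",((x["centre"]-mo)@a).round(4)) for x in robot.landmark_of(cam,q) if np.linalg.norm(x["centre"]-mo)<.06]); s=robot.read_state(); F.append(s["force"])
g=s["tool_pos"]+np.array([0,0,.019]); F=np.array(F); print(s["t"],"grasp out",((g-mo)@a).round(4),"F",F.mean(0).round(2),"axial",(F@a).round(1),(F@a).mean().round(2))
E
python3 f.py
```

```text
side tube_mouth [(array([ 0.5052, -0.0171,  0.1208]), 'out', np.float64(-0.0039))]
side collar_face [(array([ 0.5017, -0.0138,  0.1235]), 'out', np.float64(-0.0039))]
wrist tube_mouth [(array([ 0.5044, -0.0131,  0.1258]), 'out', np.float64(-0.0003))]
wrist collar_face [(array([ 0.5064, -0.0149,  0.1234]), 'out', np.float64(-0.0009))]
side tube_mouth [(array([ 0.5059, -0.0128,  0.1211]), 'out', np.float64(-0.0022))]
side collar_face [(array([ 0.5023, -0.0115,  0.1209]), 'out', np.float64(-0.0046))]
wrist tube_mouth [(array([ 0.5012, -0.014 ,  0.1279]), 'out', np.float64(-0.0015))]
wrist collar_face [(array([ 0.5061, -0.0151,  0.1238]), 'out', np.float64(-0.0009))]
18.9 grasp out 0.0824 F [1.77 0.84 0.9 ] axial [2.2 1.3 2.1 1.6 3.  1.6 1.9 2.9 1.9 1.5 2.5 2.3] 2.06
```

{"name": "play_rows", "arguments": {
  "increments": "0.8 0 0.6 0 1;1.5 0 1.3 0 1;1.5 0 1.3 0 1;1.5 0 1.3 0 1"
}}

```text
t: 19.3
tool_pos: [0.565, 0.0068, 0.1566]
orientation: [-0.497, 3.102, -0.0]
force: [1.6, 0.0, 1.3]
opening: 0.0154
gripper_force: 30.0
```

```bash
python3 f.py; python3 -c "
from h import *
im=robot.read_camera('side');c=cal('side');u,v=proj(c,[.5054,-.0126,.125])[0].astype(int);cv2.imwrite('pics/s7.png',cv2.resize(im[v-35:v+35,u-30:u+50],None,fx=8,fy=8,interpolation=cv2.INTER_CUBIC))"
```

```text
side tube_mouth [(array([ 0.5013, -0.0127,  0.1218]), 'out', np.float64(-0.0051))]
side collar_face [(array([ 0.503 , -0.013 ,  0.1229]), 'out', np.float64(-0.0032))]
wrist tube_mouth [(array([ 0.4982, -0.0148,  0.1253]), 'out', np.float64(-0.0056))]
wrist collar_face [(array([ 0.507 , -0.0169,  0.1213]), 'out', np.float64(-0.0022))]
side tube_mouth [(array([ 0.5057, -0.0151,  0.1204]), 'out', np.float64(-0.0033))]
side collar_face [(array([ 0.505 , -0.0131,  0.1222]), 'out', np.float64(-0.0022))]
wrist tube_mouth [(array([ 0.5031, -0.0135,  0.1225]), 'out', np.float64(-0.0035))]
wrist collar_face [(array([ 0.5053, -0.0168,  0.1233]), 'out', np.float64(-0.0022))]
19.9 grasp out 0.0804 F [2.3  0.76 1.25] axial [3.1 2.8 1.8 2.6 1.7 1.9 3.4 3.1 2.8 2.8 2.3 3.9] 2.66
```

View pics/s7.png

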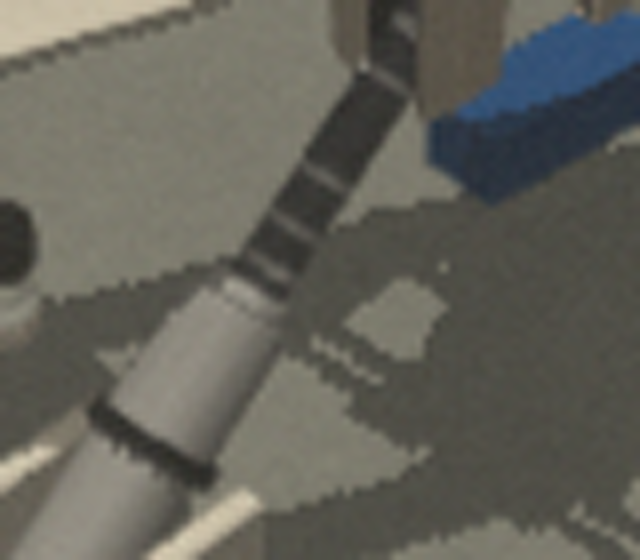

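The collar (235,290 in the crop) sits flush on the tube's end at roughly 3–4 N, the tube pushed in a few mm. Now I draw it straight out.

{"name": "play_rows", "arguments": {
  "increments": "-1.5 0 -1.3 0 1;-4.6 0 -3.9 0 1;-9.2 0 -7.7 0 1;-13.8 0 -11.6 0 1;-18.4 0 -15.4 0 1;-23 0 -19.3 0 1;-28.3 0 -23.8 0 1;-33.7 0 -28.3 0 1;-39.1 0 -32.8 0 1;-44.4 0 -37.3 0 1;-49.8 0 -41.8 0 1;-55.2 0 -46.3 0 1;-60.5 0 -50.8 0 1;-66 0 -55.3 0 1;-72 0 -60.4 0 1;-79 0 -66.3 0 1;-87 0 -73 0 1;-93 0 -78 0 1;-96 0 -80.5 0 1;-96 0 -80.5 0 1"
}}

```text
t: 21.95
tool_pos: [0.6566, 0.0369, 0.2374]
orientation: [-0.497, 3.101, -0.0]
force: [1.1, -0.4, -1.1]
opening: 0.0153
gripper_force: 30.0
```

```bash
cat > m.py <<'E'
from rod import *
g,M,obs=measure()
for o in obs:
    d=(o[3]-g)@M; print(o[0],o[1],"along",d[0].round(4),"lat",d[1].round(4),"down",d[2].round(4))
E
python3 m.py
```

```text
t 21.95 grasp [0.6566 0.0369 0.2564] xtool [-9.499e-01 -3.126e-01 -6.000e-04] ytool [-3.126e-01  9.499e-01 -2.000e-04]
('side', 'rod_tip', 0.69, array([ 0.5397, -0.0042,  0.1522]))
('side', 'collar_face', 0.58, array([0.5895, 0.015 , 0.2019]))
('side', 'gauge_rod', 0.6, array([0.6369, 0.0315, 0.2334]))
('top', 'collar_face', 0.68, array([0.6416, 0.0332, 0.2372]))
('top', 'collar_face', 0.56, array([0.593 , 0.015 , 0.2017]))
('top', 'gauge_rod', 0.57, array([0.6373, 0.0308, 0.2324]))
side rod_tip along 0.124 lat -0.0025 down 0.1042
side collar_face along 0.0706 lat 0.0001 down 0.0545
side gauge_rod along 0.0204 lat 0.001 down 0.023
top collar_face along 0.0154 lat 0.0011 down 0.0192
top collar_face along 0.0673 lat -0.001 down 0.0547
top gauge_rod along 0.0203 lat 0.0002 down 0.024
```

{"name": "play_rows", "arguments": {
  "increments": "1 8 0 0 1;2 24 0 1 1;4 46 0 3 1;5 71 2 5 1;6 98 5 7 1;7 126 8 9 1;8 153 11 12 1;9 178 14 14 1;10 203 17 16 1;11 224 19 18 1;12 240 21 19.5 1;13 248 21 19.8 1;13 251 21 19.8 1;13 251 21 19.8 1;13 251 21 19.8 1"
}}

```text
t: 23.85
tool_pos: [0.5657, 0.2706, 0.2162]
orientation: [0.044, 3.141, -0.0]
force: [-0.6, -0.3, -1.1]
opening: 0.0154
gripper_force: 30.0
```

```bash
python3 m.py; python3 -c "
from h import *
s=[robot.read_state() for _ in range(1)][0]; print(s['tool_pos'],R.from_rotvec(s['orientation']).as_matrix()[:,0])"
```

```text
t 23.85 grasp [0.5657 0.2706 0.2352] xtool [-9.996e-01  2.810e-02 -4.000e-04] ytool [ 2.810e-02  9.996e-01 -2.000e-04]
('side', 'rod_tip', 0.71, array([0.4385, 0.2713, 0.1317]))
('side', 'rod_tip', 0.34, array([0.4979, 0.2724, 0.1813]))
('side', 'collar_face', 0.61, array([0.4976, 0.2736, 0.1805]))
('side', 'gauge_rod', 0.83, array([0.5453, 0.2699, 0.2135]))
('side', 'gauge_rod', 0.49, array([0.4985, 0.2721, 0.1802]))
('top', 'collar_face', 0.75, array([0.4965, 0.2695, 0.18  ]))
side rod_tip along 0.1272 lat -0.0029 down 0.1035
side rod_tip along 0.0678 lat -0.0001 down 0.0539
side collar_face along 0.0682 lat 0.0011 down 0.0547
side gauge_rod along 0.0204 lat -0.0013 down 0.0217
side gauge_rod along 0.0672 lat -0.0004 down 0.055
top collar_face along 0.0691 lat -0.003 down 0.0552
[0.56544718 0.27099196 0.21602497] [-9.99603640e-01  2.81525040e-02  9.98647899e-06]
```

{"name": "play_rows", "arguments": {
  "increments": "0 0 8 0 1;0 0 24 0 1;0 0 44 0 1;0 0 64 0 1;0 0 79 0 1;0 0 86 0 1;0 0 88 0 1;0 0 88 0 1"
}}

```text
t: 25.05
tool_pos: [0.5655, 0.2713, 0.1282]
orientation: [0.044, 3.141, 0.0]
force: [0.1, -0.1, -0.7]
opening: 0.0153
gripper_force: 30.0
```

{"name": "play_rows", "arguments": {
  "increments": "0 0 0 0 1;0 0 0 0 1;0 0 0 0 1;-1 0 4 0 1;-3 0 9 0 1;-6 0 14 0 1;-9 0 19 0 1;-12 0 24 0 1;-15 0 30 0 1;-18 0 36 0 1;-21 0 42 0 1;-23 0 46 0 1;-24 0 46 0 1",
  "force": 3
}}

```text
t: 26.35
tool_pos: [0.5889, 0.2703, 0.0809]
orientation: [-0.044, -3.14, 0.001]
force: [-0.6, 0.3, -1.0]
opening: 0.0159
gripper_force: 3.0
```

```bash
python3 m.py
```

```text
t 26.35 grasp [0.5889 0.2703 0.0999] xtool [-0.9996  0.028   0.0015] ytool [ 2.800e-02  9.996e-01 -6.000e-04]
('side', 'rod_tip', 0.72, array([0.4355, 0.2761, 0.0459]))
('side', 'collar_face', 0.69, array([0.5061, 0.273 , 0.0716]))
('side', 'gauge_rod', 0.61, array([0.5625, 0.2724, 0.0888]))
('top', 'gauge_rod', 0.55, array([0.5646, 0.2737, 0.089 ]))
side rod_tip along 0.1535 lat 0.0015 down 0.0542
side collar_face along 0.0828 lat 0.0004 down 0.0284
side gauge_rod along 0.0265 lat 0.0014 down 0.0112
top gauge_rod along 0.0244 lat 0.0027 down 0.0109
```

Working as planned (now about 19°). On to level, then clamp.

{"name": "play_rows", "arguments": {
  "increments": "-1 0 5 0 1;-2 0 10 0 1;-4 0 16 0 1;-5 0 22 0 1;-6 0 28 0 1;-7 0 34 0 1;-8 0 39 0 1;-8 0 42 0 1;-8 0 44 0 1;-8 0 44.5 0 1;-8 0 44.5 0 1"
}}

```text
t: 27.85
tool_pos: [0.5976, 0.2702, 0.038]
orientation: [0.044, 3.141, -0.0]
force: [-2.0, -2.2, 2.0]
opening: 0.0159
gripper_force: 3.0
```

```bash
python3 m.py
```

```text
t 27.85 grasp [0.5975 0.2702 0.057 ] xtool [-9.996e-01  2.790e-02 -5.000e-04] ytool [ 2.790e-02  9.996e-01 -1.000e-04]
('side', 'rod_tip', 0.88, array([0.4355, 0.276 , 0.0543]))
('side', 'collar_face', 0.66, array([0.5111, 0.2723, 0.0592]))
('side', 'gauge_rod', 0.77, array([0.5712, 0.268 , 0.0539]))
('top', 'gauge_rod', 0.38, array([0.5727, 0.2717, 0.0536]))
side rod_tip along 0.1621 lat 0.0013 down 0.0026
side collar_face along 0.0865 lat -0.0003 down -0.0022
side gauge_rod along 0.0263 lat -0.0029 down 0.0031
top gauge_rod along 0.0249 lat 0.0008 down 0.0034
```

{"name": "play_rows", "arguments": {
  "increments": "0 0 0.5 0 1;0 0 1 0 1;0 0 1 0 1;0 0 1 0 1"
}}

```text
t: 28.65
tool_pos: [0.5977, 0.2703, 0.0367]
orientation: [0.044, 3.141, 0.0]
force: [1.8, -4.0, 4.8]
opening: 0.0157
gripper_force: 3.0
```

{"name": "play_rows", "arguments": {
  "increments": "0 0 0 0 1;0 0 0 0 1;0 0 0 0 1;0 0 0 0 1",
  "force": 35
}}

```text
t: 29.05
tool_pos: [0.5976, 0.2703, 0.0367]
orientation: [0.044, 3.141, 0.0]
force: [3.2, -3.6, 4.0]
opening: 0.0147
gripper_force: 35.0
```

{"name": "play_rows", "arguments": {
  "increments": "0 0 -4 0 1;0 0 -14 0 1;0 0 -30 0 1;0 0 -50 0 1;0 0 -70 0 1;0 0 -90 0 1;0 0 -105 0 1;0 0 -112 0 1;0 0 -114 0 1;0 0 -114 0 1"
}}

```text
t: 30.05
tool_pos: [0.5971, 0.2703, 0.1502]
orientation: [-0.044, -3.141, 0.0]
force: [0.8, 0.7, -1.0]
opening: 0.0149
gripper_force: 35.0
```

```bash
python3 m.py
```

```text
t 30.05 grasp [0.5971 0.2703 0.1692] xtool [-9.996e-01  2.780e-02  5.000e-04] ytool [ 2.780e-02  9.996e-01 -1.000e-04]
('side', 'rod_tip', 0.64, array([0.4304, 0.2776, 0.1681]))
('side', 'collar_face', 0.82, array([0.511 , 0.2747, 0.1688]))
('side', 'gauge_rod', 0.62, array([0.571 , 0.2701, 0.1632]))
('top', 'rod_tip', 0.49, array([0.5716, 0.2716, 0.1679]))
('top', 'collar_face', 0.52, array([0.509 , 0.2724, 0.1655]))
('top', 'gauge_rod', 0.52, array([0.5696, 0.2715, 0.1677]))
side rod_tip along 0.1668 lat 0.0027 down 0.0012
side collar_face along 0.0862 lat 0.002 down 0.0004
side gauge_rod along 0.0261 lat -0.0009 down 0.006
top rod_tip along 0.0255 lat 0.0006 down 0.0013
top collar_face along 0.0881 lat -0.0004 down 0.0038
top gauge_rod along 0.0275 lat 0.0004 down 0.0015
```

{"name": "play_rows", "arguments": {
  "increments": "0 -3 -10 0 1;-1 -12 -28 0 1;-2 -30 -42 0 1;-5 -55 -48 -1 1;-8 -85 -50 -3 1;-12 -115 -50 -5 1;-16 -145 -50 -6 1;-20 -177 -50 -8 1;-24 -210 -50 -9 1;-28 -243 -50 -11 1;-32 -276 -50 -12 1;-37 -309 -50 -14 1;-41 -342 -50 -15 1;-45 -373 -50 -17 1;-49 -402 -45 -18 1;-52 -428 -35 -19 1;-55 -450 -20 -20 1;-57 -466 -10 -20 1;-57 -475 0 -20 1;-57 -477 0 -20 1"
}}

```text
t: 32.45
tool_pos: [0.6398, -0.209, 0.1491]
orientation: [0.499, -3.1, -0.002]
force: [-0.0, 0.2, -1.6]
opening: 0.015
gripper_force: 35.0
```

{"name": "play_rows", "arguments": {
  "increments": "0 0 5 0 1;0 0 15 0 1;0 0 27 0 1;0 0 39 0 1;0 0 49 0 1;0 0 56 0 1;0 0 59 0 1;0 0 59 0 1;0 0 59 0 1;0 0 59 0 1"
}}

```text
t: 33.45
tool_pos: [0.6415, -0.2083, 0.0924]
orientation: [-0.502, 3.1, -0.001]
force: [-0.3, 0.3, -1.5]
opening: 0.015
gripper_force: 35.0
```

```bash
python3 m.py; python3 - <<'E'
from rod import *
for cam in("side","top","wrist"):
    im=snap(cam,cam+"9.png")
    for q in("tile","rod_tip","collar_face"): print(cam,q,[(round(x["conf"],2),np.round(x["centre"],4)) for x in robot.landmark_of(cam,q)[:3]])
    for r in robot.regions_of(cam,"tile")[:1]:
        v,u=np.nonzero(r["pixels"]); rect=cv2.minAreaRect((onz(cal(cam),np.c_[u,v],.008)[:,:2]*1000).astype(np.float32)); print(rect)
E
```

```text
t 33.45 grasp [ 0.6415 -0.2083  0.1114] xtool [-0.9489 -0.3156 -0.001 ] ytool [-3.156e-01  9.489e-01 -8.000e-04]
('side', 'rod_tip', 0.88, array([ 0.4864, -0.2603,  0.1101]))
('side', 'collar_face', 0.57, array([ 0.5596, -0.2348,  0.1126]))
('side', 'gauge_rod', 0.75, array([ 0.6161, -0.2158,  0.1079]))
side rod_tip along 0.1636 lat -0.0004 down 0.0011
side collar_face along 0.0861 lat 0.0007 down -0.0013
side gauge_rod along 0.0265 lat 0.0009 down 0.0035
side tile [(0.96, array([ 4.894e-01, -2.572e-01,  3.000e-04])), (0.64, array([ 0.8018,  0.0028, -0.0015]))]
side rod_tip [(0.8, array([0.1777, 0.1256, 0.0254])), (0.67, array([0.4675, 0.4873, 0.0124])), (0.64, array([ 0.4831, -0.2601,  0.1099]))]
side collar_face [(0.78, array([ 0.5589, -0.2358,  0.1117])), (0.71, array([0.2165, 0.2246, 0.0202]))]
top tile []
top rod_tip [(0.82, array([0.4677, 0.4855, 0.0096]))]
top collar_face [(0.93, array([0.2127, 0.2279, 0.0188])), (0.81, array([0.4427, 0.4329, 0.0094]))]
((484.6565246582031, -31.87697410583496), (109.47908020019531, 39.88532638549805), 10.22993278503418)
wrist tile []
wrist rod_tip []
wrist collar_face [(0.67, array([ 0.5605, -0.2388,  0.1117])), (0.39, array([ 0.505 , -0.013 , -0.0008]))]
((509.9145812988281, -254.57147216796875), (51.782936096191406, 99.69353485107422), 10.700546264648438)
```

View pics/side9.png

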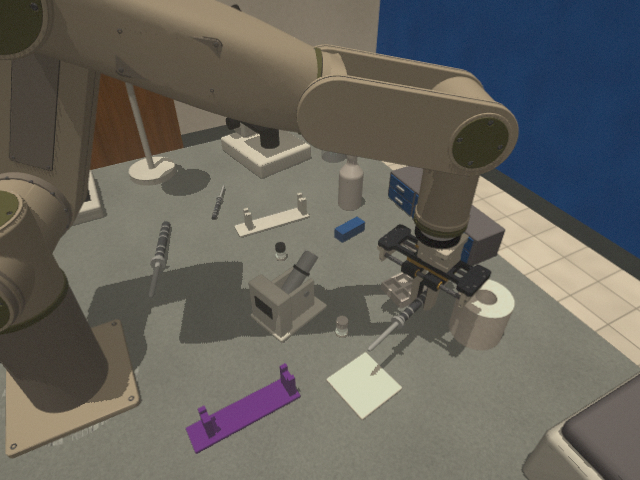

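The side picture shows the rod level over the tile, its tip at about (372,373), with everything else in place. I let it settle and hand in.

{"name": "play_rows", "arguments": {
  "increments": "0 0 1 0 1;0 0 1 0 1;0 0 1 0 1;0 0 1 0 1;0 0 1 0 1"
}}

```text
t: 35.1
tool_pos: [0.641, -0.2081, 0.0905]
orientation: [0.502, -3.101, 0.0]
force: [-0.7, -0.0, -0.9]
opening: 0.0148
gripper_force: 35.0
```

```bash
python3 -c "
from plant import robot
s=robot.read_state(); print(s['t'],s['tool_pos'],abs(s['dq']).max(),s['gripper_force']); print(robot.close_job())"
```

```text
35.1 [ 0.64102605 -0.20811456  0.09053906] 0.0013903298991868398 34.99888479709625
the job is handed in; nothing more can be done
None
```

Job handed in at 35.1 s: the rod was seated to its collar at about 3–4 N, drawn right out, levelled by lowering it back onto its rest without letting go, and is now held still and level with its tip about 10 cm above the middle of the tile.

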